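# Index the dividing head by feel and lock it

### The job

Grip the round knob of the dividing head and turn it slowly clockwise (seen from above) until you feel the turning resistance drop as the hidden spring plunger falls into its index notch, and leave it there. Then push the lock bolt fully home into the housing by its round button with light finger pressure, under 20 N, never forcing it and leaving the things lying around alone.

Things in the scene. Friction and masses are not known exactly. Their poses are not given: they have to be found in the camera images.
- head: Dividing head screwed to the worktop (cannot move): dark base plate 118 x 150 x 8 mm, on it a grey round housing, 100 mm diameter, top at 42 mm, and a grey bolt guide reaching 61 mm from the knob axis on its -y side. Origin on the knob's vertical axis at worktop level, z up; the lock bolt leaves the housing towards the head's own -y.
- knob_grip (a point): Fixed point on the knob's axis at 70 mm above the worktop. The knob is a knurled aluminium cylinder without any mark, 60 mm diameter, 47 to 88 mm above the worktop, above a flat steel collar of 76 mm diameter. Its hidden index notch lies 15 to 70 degrees clockwise (from above) of where it starts and is found only by feel.
- bolt_face (a point): Centre of the flat outer face of the bolt's round push button, 24 mm above the worktop, a steel disc of 32 mm diameter and 10 mm thickness on a rod of 14 mm diameter; it moves with the bolt. Its axes are the head's: the face looks to -y and the bolt is pushed in along +y, straight towards the knob axis. Bolt out: 86 mm from the knob axis; fully home: 72 mm.
- bolt (a joint): How far the lock bolt is pushed in, m: 0 out, 0.014 fully home (stop). About 2 N of friction; stays where it is left. It enters only when the knob sits within about 3 degrees of its notch; otherwise it stops some 3 mm in, against solid steel.
- pliers: Flat pliers with yellow handles, 41 x 128 x 11 mm, lying near the head; a bystander. Origin at the centre of its underside.
- wax: Block of beeswax, 34 x 48 x 22 mm, near the head; a bystander. Origin at the centre of its underside.
- die: Polished steel ring-shaped die, 25 mm diameter, 9 mm high, near the head; a bystander. Origin at the centre of its underside.
- knob_top (a point): Fixed point on the axis at the knob's top, 88 mm above the worktop. Feel of turning: nearly free (0.1 N m); 4 degrees before the notch the torque dips and reverses, the plunger pulling the knob on clockwise with 0.3 to 0.5 N m; at the notch's bottom it changes to 0.4 to 0.8 N m against turning on, gone 4 degrees later. Let go within 3 degrees of the bottom, the knob settles in the notch.
Mind the look-alikes: they are no part of the job. What is meant by the head is not blue, and is the larger of those in its own colour.

How it is judged (in metres and radians):
At the end, for the whole second after the job is handed in: The lock bolt is pushed in by at least 11.5 of its 14 mm, which it can be only with the knob in its notch (value of joint bolt above 0.0115 m); the robot touches nothing.
It fails at once if the bolt is pressed or squeezed by the robot with more than 20 N (contact force between bolt and the fingers above 20 N or contact force between bolt and the arm above 20 N).
It fails at once if a bystander (pliers, wax or die) is shifted by more than 15 mm (distance of any of pliers, wax, die from where it was at the start of the episode above 0.015 m).
It also fails if it takes over 72 s, if anything falls off the work surface, if the arm or the gripper's body presses on something with over 40 N, if the wrist force passes 120 N, or if a joint passes its speed limit or range.

### The arm

A 6-joint arm with a two-finger parallel gripper is mounted at the origin on a cart in front of the work surface, level with it; the furniture and walls round the work are solid. World frame = base frame: x ahead of the robot, y to its left, z up, the work surface at z = 0. Lengths are in m, angles in degrees, forces in N, time in s.
With the tool pointing down it reaches from about 0.3 to 0.775 m from the base axis. Payload 14.6 kg.
Tool frame: the origin (TCP) lies on the centre line of the jaws, within the pads' length; the fingertips stand env.tcp_to_tips ahead of it and the grasp point (between the pads) lies 5 mm behind it (env.tcp_to_tips is the distance from the TCP to the fingertips, in m); z points along the fingers, y is the line along which they close (so a half turn about z gives the same grasp; the last joint's range is limited). The gripper opens to 94 mm and grips with 3 to 60 N. Pads are 16 mm wide; open, the fingers measure 119 mm over their backs; the gripper's body (75 mm by 177 mm) begins 78 mm behind the grasp point.
Start: joints at [-3.816, 17.183, 87.147, -0, 75.671, -3.816], TCP at [0.55, -0, 0.219] pointing down, gripper open.
Joint ranges: [-173.82, 173.82], [-45.26, 126.66], [13.44, 144.39], [-59.66, 239.66], [0, 175.72], [-146.38, 146.38]. Speed limits (degrees/s): [127.2, 127.2, 147.25, 180, 180, 180].

### API

Orientations are given as a 3x3 rotation matrix whose columns are the frame's x, y, z axes.
In Python, from plant import env gives the robot as it stands.
- The arm moves only by the tool move_arm, never from a script. Its argument "motion" is a list of rows, each an object with "hand": the closure, from 0 (fully open) to 1 (shut); "xyz": the shift along the tool's x, y, z in mm, a list of three; "roll": the turn about the tool's z in rad. A call has exactly 8 rows; each row shifts and turns the commanded pose from where the row before left it, along the tool's axes as they then stand; what a row does not reach is not made up. A row lasts 1/12 s, in which the tool goes at most 41.7 mm and 7.16 degrees, less where a joint would pass 70% of its speed; a pose out of reach is approached as far as the arm can. A call with a gripper value outside its range is refused whole. The fingers move at their own pace and stop on an object; "grip_force" is the grip in N (left out, the last holds). Time passes only in rows, so rows that do not move let the fingers close, or fill a call up. It gives the time, the measured TCP pose, the force, the opening and the grip force at its end, in the units of the state.
- env.observe(): the state, without advancing time (a new reading comes with each control period).
- env.get_image(name): name is "scene" or "side" or "wrist"; returns the picture (384x512x3 uint8, red, green, blue); there is no depth.
- env.calibration(name): a dict with "fx", "fy", "cx", "cy" (pixels), "k1" (the pictures are not rectified: a ray, as slopes to the right and down, at radius r is drawn at 1 + k1 r^2 times it, then the intrinsics apply), "extrinsics" (4x4, takes a point from world to camera coordinates). Camera axes: x right, y up, looking along -z (the intrinsics and any distortion apply to the point x, -y, -z); pixel columns grow to the right and rows downward; lengths in m; the calibration is good to about 2 mm. A picture is of the moment at which its call begins: read the wrist's pose just before it. calibration takes no time and is no camera call; for the wrist camera it gives the pose at the moment of the call.
- env.hand_in(): hands the job in; it is judged then, once.
Trained networks look in the newest picture that a camera, given by its name, has taken for a name from the list of things; names that differ only in an ending like _2 or _b are one class to them, and where a whole thing is asked for, a point or a joint stands for the part that bears it (a point fixed in the world has none). Each returns a list of dicts, best first, with "conf" (0 to 1); they miss things now and then, are a little off and sometimes report something else, mostly with a low value. They report only what shows in the picture. A call takes as long as a camera call. They do not tell look-alikes from the thing itself.
- env.boxes_of(camera, thing): "rect" ([left, top, width, height] in pixels, round what is visible of it).
- env.regions_of(camera, thing): "pixels" (384x512 bool, what is visible of it) and "rect" ([left, top, width, height] in pixels, round what is visible of it).
The state is a dict: "time": time; "joints": joint angles; "qvel": joint speeds; "joint_efforts": joint torques, N m; "tcp_pos": TCP position; "orientation": TCP orientation; "ft_force": force on the tool from outside, world axes, zero at the start; "wrist_torque": the same for the moment, N m; "opening": opening from 0.0 (shut) to 1.0 (fully open); "grasp_force": force on a finger pad.
Only numpy, scipy, OpenCV 4.12 (cv2) and the standard library are available. Lean on these libraries where they do the work, as an engineer would, in place of code of your own. Each camera call takes 0.05 s, during which the arm holds its last target. There are 200 camera calls.

## Working session

There is one attempt and no reset: what is moved stays moved. The work goes in short steps, Python scripts to look and compute and a tool call to move; the robot and the scene stay as the last step left them, time stands still between calls to the robot, and variables do not carry over. Pictures are saved under pics/ and viewed, at most 10 in all, crops included, and the job is handed in when it is done.

Besides the shell and the picture viewer there is one more tool, called after "Emit:" as name(argument=value, ...) on one line, values as JSON. move_arm: Moves the arm, as the interface text tells. Its arguments: {"type":"object","properties":{"motion":{"type":"array","items":{"type":"object","properties":{"hand":{"type":"number"},"xyz":{"type":"array","items":{"type":"number"}},"roll":{"type":"number"}}}},"grip_force":{"type":"number"}},"required":["motion"]}

```bash
mkdir -p pics; cat > h.py <<'E'
import numpy as np, cv2
from plant import env
def ray(cam,u,v,c=None):
    c=c or env.calibration(cam)
    K=np.array([[c['fx'],0,c['cx']],[0,c['fy'],c['cy']],[0,0,1]])
    d=np.array([(u-c['cx'])/c['fx'],(v-c['cy'])/c['fy']]); s=d.copy()
    for _ in range(20): s=d/(1+c['k1']*(s@s))
    E=np.array(c['extrinsics']); R=E[:3,:3]; 
    return -R.T@E[:3,3], R.T@np.array([s[0],-s[1],-1])
def at(cam,u,v,z,c=None):
    o,d=ray(cam,u,v,c); return o+d*(z-o[2])/d[2]
def proj(cam,p,c=None):
    c=c or env.calibration(cam); E=np.array(c['extrinsics']); q=E[:3,:3]@np.array(p)+E[:3,3]
    s=np.array([q[0],-q[1]])/-q[2]; s=s*(1+c['k1']*(s@s))
    return np.array([c['fx']*s[0]+c['cx'],c['fy']*s[1]+c['cy']])
def save(cam,n):
    im=env.get_image(cam); cv2.imwrite(f'pics/{n}.png',im[:,:,::-1]); return im
E
python3 - <<'E'
from h import *
a=save('scene','s0');b=save('side','d0');
cv2.imwrite('pics/both.png',cv2.resize(np.vstack([a,b])[:,:,::-1],None,fx=.78,fy=.78))
for cam in('scene','side'):
  for t in('head','bolt_face','pliers','wax','die'):
    print(cam,t,[(r['rect'],round(r['conf'],2)) for r in env.boxes_of(cam,t)])
s=env.observe();print(s['time'],s['orientation'],env.tcp_to_tips)
E
```

```text
scene head [([218.0, 182.3, 77.9, 59.5], 0.77), ([268.8, 248.7, 72.5, 61.0], 0.67), ([337.7, 221.9, 48.3, 39.3], 0.65)]
scene bolt_face [([320.5, 278.6, 12.6, 15.8], 0.5), ([381.4, 237.1, 9.7, 13.3], 0.47)]
scene pliers [([184.9, 195.4, 36.7, 21.3], 0.68)]
scene wax [([272.8, 190.0, 18.8, 15.0], 0.51)]
scene die []
side head [([299.9, 237.3, 69.1, 50.3], 0.98), ([207.6, 248.9, 76.2, 57.8], 0.69), ([205.0, 187.6, 80.3, 61.5], 0.61)]
side bolt_face [([262.0, 222.4, 12.9, 12.0], 0.74), ([356.9, 263.9, 7.0, 13.9], 0.59), ([257.6, 286.0, 12.9, 11.7], 0.52)]
side pliers [([275.4, 205.0, 20.6, 13.8], 0.68), ([189.8, 192.6, 26.2, 24.6], 0.47), ([260.8, 219.4, 14.7, 16.6], 0.4)]
side wax [([274.9, 205.7, 20.2, 14.1], 0.82)]
side die []
0.6 [[ 4.98820768e-06  1.00000000e+00 -4.39768189e-06]
 [ 1.00000000e+00 -4.98815881e-06  1.11120813e-05]
 [ 1.11120594e-05 -4.39773732e-06 -1.00000000e+00]] 0.014
```

View pics/both.png

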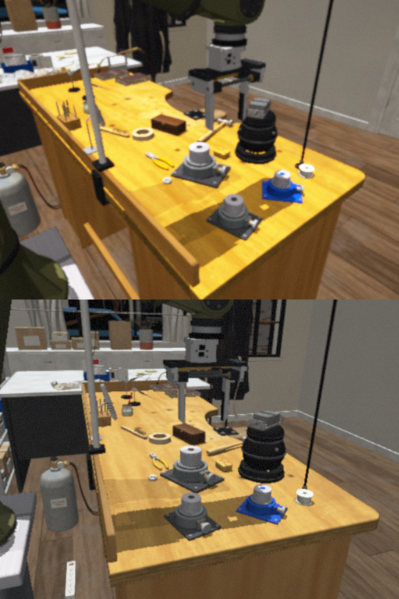

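The detector reports three look-alike heads. In scene pixels they are grey A (257,212), grey B (305,279) and blue (362,241). A is farther from the camera than B but has the larger box in both views, so A should be the one meant. I'll confirm that in a crop.

```bash
python3 - <<'E'
from h import *
a=cv2.imread('pics/s0.png');b=cv2.imread('pics/d0.png')
f=lambda i,x,y:cv2.resize(i[y:y+140,x:x+185],(792//2*2,600))[:, :]
A=cv2.resize(a[170:320,205:345],(400,428));B=cv2.resize(b[175:325,190:330],(400,428))
cv2.imwrite('pics/c1.png',np.hstack([A,B]))
for cam in('scene','side'):
  for t in('head','bolt_face','knob_grip'):
    for r in env.regions_of(cam,t):
      x,y,w,h=r['rect'];p=at(cam,x+w/2,y+h/2,.03);o,_=ray(cam,x,y)
      print(cam,t,np.round(r['rect']),round(r['conf'],2),p.round(3),'size',round(w*np.linalg.norm(p-o)/env.calibration(cam)['fx'],3))
  o,d=ray(cam,256,192);print(o,d/np.linalg.norm(d),env.calibration(cam)['fx'])
E
```

```text
scene head [266. 250.  74.  57.] 0.98 [ 0.482 -0.116  0.03 ] size 0.138
scene head [217. 182.  80.  58.] 0.72 [0.563 0.115 0.03 ] size 0.188
scene head [337. 219.  50.  39.] 0.7 [ 0.663 -0.108  0.03 ] size 0.109
scene knob_grip [264. 248.  75.  62.] 0.93 [ 0.478 -0.117  0.03 ] size 0.14
scene knob_grip [335. 219.  58.  43.] 0.83 [ 0.66  -0.115  0.03 ] size 0.125
scene knob_grip [218. 183.  76.  59.] 0.7 [0.556 0.11  0.03 ] size 0.176
[ 0.08571167 -0.48111933  0.50542522] [ 0.54377588  0.68394824 -0.48633588] 383.2023106752232
side head [208. 188.  77.  59.] 0.97 [0.564 0.11  0.03 ] size 0.171
side head [302. 236.  63.  54.] 0.96 [ 0.657 -0.118  0.03 ] size 0.118
side head [213. 248.  68.  59.] 0.8 [ 0.49  -0.119  0.03 ] size 0.119
side bolt_face [260. 220.  20.  17.] 0.74 [0.594 0.046 0.03 ] size 0.042
side bolt_face [356. 264.   9.  12.] 0.49 [ 0.689 -0.156  0.03 ] size 0.017
side bolt_face [262. 286.   7.  13.] 0.45 [ 0.504 -0.17   0.03 ] size 0.011
side knob_grip [307. 237.  61.  53.] 0.89 [ 0.662 -0.124  0.03 ] size 0.115
side knob_grip [206. 186.  84.  60.] 0.71 [0.572 0.117 0.03 ] size 0.188
side knob_grip [213. 245.  73.  61.] 0.7 [ 0.496 -0.115  0.03 ] size 0.128
[ 0.27680412 -0.72062503  0.43669563] [ 0.32425777  0.87265188 -0.36515147] 435.82960496750565
```

View pics/c1.png

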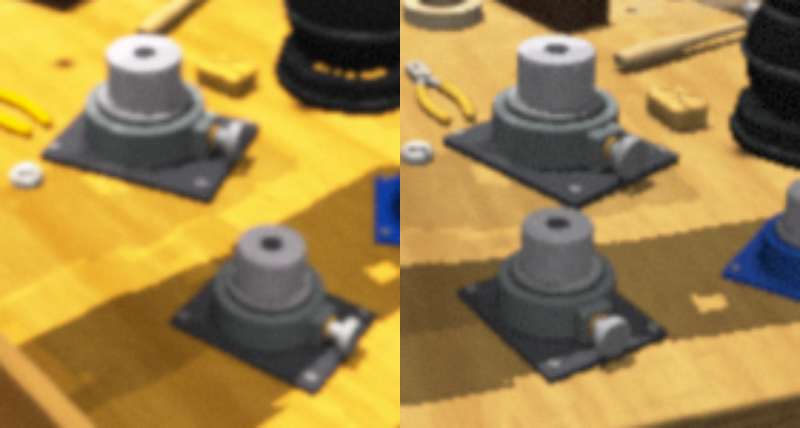

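The crop shows that A (knob top near (255,188) in scene, (245,191) in side) is the larger grey head. Its button is at about (289,218) in scene and (270,228) in side. B is smaller and nearer the camera. The pliers and die lie on A's left, and the wax behind-right.

```bash
python3 - <<'E'
from h import *
def P(cam,u,v,z):
    return at(cam,u/2.857+(205 if cam=='scene' else 190),v/2.857+(170 if cam=='scene' else 175),z)
for n,z,s,d in(('top',.088,(144,52),(156,46)),('face',.024,(241,137),(231,152)),('cL',.008,(45,155),(45,142)),('cF',.008,(212,200),(174,203)),('cR',.008,(257,125),(277,156)),
 ('wax',.011,(226,74),(277,110)),('die',.005,(26,175),(17,152))):
    p,q=P('scene',*s,z),P('side',*d,z);print(n,p.round(4),q.round(4))
E
```

```text
top [0.5625 0.1207 0.088 ] [0.564  0.1244 0.088 ]
face [0.6061 0.0513 0.024 ] [0.6025 0.0571 0.024 ]
cL [0.4825 0.1507 0.008 ] [0.4805 0.1444 0.008 ]
cF [0.5462 0.0188 0.008 ] [0.5454 0.0216 0.008 ]
cR [0.6466 0.074  0.008 ] [0.647  0.0708 0.008 ]
wax [0.6817 0.1512 0.011 ] [0.679  0.1449 0.011 ]
die [0.4572 0.1406 0.005 ] [0.457  0.1391 0.005 ]
```

Emit:
move_arm(motion=[{"hand":0,"xyz":[15,2,0]},{"hand":0,"xyz":[20,2,0]},{"hand":0,"xyz":[20,2,0]},{"hand":0,"xyz":[20,2,0]},{"hand":0,"xyz":[20,2,0]},{"hand":0,"xyz":[17,2,0]},{"hand":0,"xyz":[10,1,0]},{"hand":0,"xyz":[0,0,0]}], grip_force=40)

```text
$.motion[0]: bad value
```

```bash
python3 - <<'E'
from h import *
s=env.observe();c=env.calibration('wrist');w=save('wrist','w1')
import json
print(s['tcp_pos'],s['ft_force'],s['wrist_torque'])
np.save('cw.npy',c,allow_pickle=True)
for n,p in(('top',(.563,.122,.088)),('face',(.603,.046,.024)),('stack',(.72,.15,0))):print(n,proj('wrist',p,c))
for n in('w1',): cv2.imwrite('pics/w1b.png',cv2.resize(w[:,:,::-1],(800,600)))
# stack base in scene/side (approx bottom middle)
print(at('scene',328,203,.0),at('side',337,222,.0), at('scene',331,128,.15),at('side',338,143,.15))
E
```

```text
[ 5.49984593e-01 -1.66082440e-06  2.19473210e-01] [ 0.26779459 -0.23979821  0.05463643] [0.03344702 0.03537189 0.06355204]
top [270.92667393  39.9242796 ]
face [306.22417529 128.57560418]
stack [413.37662231  31.29777722]
[0.75656959 0.06628296 0.        ] [0.78444377 0.08993697 0.        ] [0.861806   0.16635644 0.15      ] [0.85174592 0.23361132 0.15      ]
```

View pics/w1b.png

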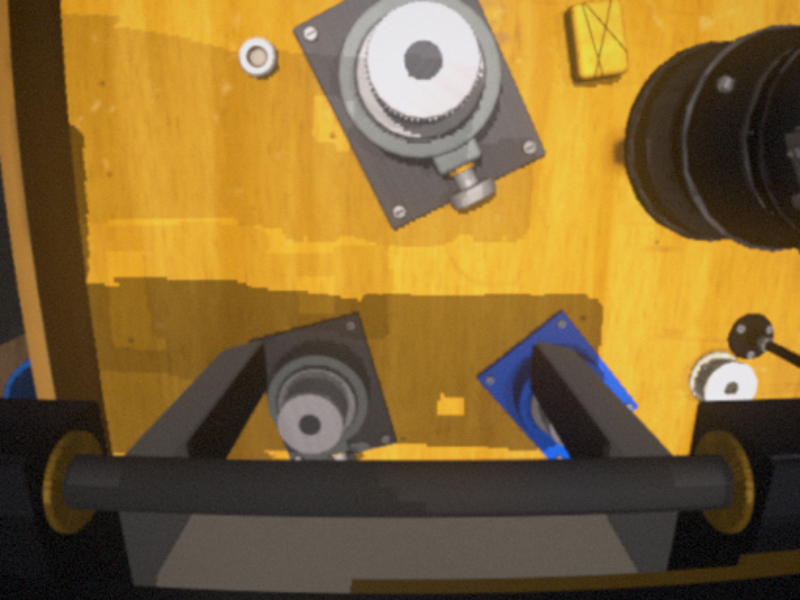

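The view shows the target knob top at (423,60) in the 800×600 picture, the button at (474,200), and the black stack to the right from x=627 on. The projected estimate agrees to about 1 px.

```bash
python3 - <<'E'
from h import *
c=np.load('cw.npy',allow_pickle=True).item();k=1.5625
for n,u,v,z in(('top',423,60,.088),('cL',294,32,.008),('cF',395,229,.008),('cR',544,154,.008),('face',474,203,.03),('stack',630,140,.0),('stack.15',630,140,.15)):print(n,at('wrist',u/k,v/k,z,c).round(4))
E
```

```text
top [0.5628 0.1232 0.088 ]
cL [0.4814 0.1561 0.008 ]
cF [0.5476 0.0254 0.008 ]
cR [0.6495 0.0771 0.008 ]
face [0.5992 0.045  0.03  ]
stack [0.7127 0.0881 0.    ]
stack.15 [0.6494 0.0809 0.15  ]
```

Emit:
move_arm(motion=[{"hand":0,"xyz":[15,2,0],"roll":0},{"hand":0,"xyz":[20,2,0],"roll":0},{"hand":0,"xyz":[20,2,0],"roll":0},{"hand":0,"xyz":[20,2,0],"roll":0},{"hand":0,"xyz":[20,2,0],"roll":0},{"hand":0,"xyz":[17,2,0],"roll":0},{"hand":0,"xyz":[10,1,0],"roll":0},{"hand":0,"xyz":[0,0,0],"roll":0}], grip_force=40)

```text
time: 1.62
tcp_pos: [0.563, 0.1234, 0.2193]
orientation: [[-0.002, 1.0, -0.0], [1.0, 0.002, 0.0], [0.0, -0.0, -1.0]]
ft_force: [0.5, 0.6, -0.8]
opening: 1.004
grasp_force: 0.0
```

Emit:
move_arm(motion=[{"hand":0,"xyz":[0,0,15],"roll":0},{"hand":0,"xyz":[0,0,25],"roll":0},{"hand":0,"xyz":[0,0,30],"roll":0},{"hand":0,"xyz":[0,0,30],"roll":0},{"hand":0,"xyz":[0,0,25],"roll":0},{"hand":0,"xyz":[0,0,18],"roll":0},{"hand":0,"xyz":[0,0,10],"roll":0},{"hand":0,"xyz":[0,0,0],"roll":0}], grip_force=15)

```text
time: 2.28
tcp_pos: [0.5621, 0.1211, 0.0646]
orientation: [[0.001, 1.0, -0.003], [1.0, -0.001, -0.001], [-0.001, -0.003, -1.0]]
ft_force: [-0.7, 0.0, 0.5]
opening: 0.999
grasp_force: 0.0
```

Emit:
move_arm(motion=[{"hand":1,"xyz":[0,0,0],"roll":0},{"hand":1,"xyz":[0,0,0],"roll":0},{"hand":1,"xyz":[0,0,0],"roll":0},{"hand":1,"xyz":[0,0,0],"roll":0},{"hand":1,"xyz":[0,0,0],"roll":0},{"hand":1,"xyz":[0,0,0],"roll":0},{"hand":1,"xyz":[0,0,0],"roll":0},{"hand":1,"xyz":[0,0,0],"roll":0}], grip_force=15)

```text
time: 2.95
tcp_pos: [0.5629, 0.122, 0.0669]
orientation: [[-0.0, 1.0, -0.0], [1.0, 0.0, 0.0], [0.0, -0.0, -1.0]]
ft_force: [-3.9, -0.1, 6.4]
opening: 0.636
grasp_force: 15.0
```

Emit:
move_arm(motion=[{"hand":1,"xyz":[0,0,0],"roll":0},{"hand":1,"xyz":[0,0,0],"roll":0},{"hand":1,"xyz":[0,0,0],"roll":0.02},{"hand":1,"xyz":[0,0,0],"roll":0.03},{"hand":1,"xyz":[0,0,0],"roll":0.03},{"hand":1,"xyz":[0,0,0],"roll":0.02},{"hand":1,"xyz":[0,0,0],"roll":0.01},{"hand":1,"xyz":[0,0,0],"roll":0.01}], grip_force=40)

```text
time: 3.62
tcp_pos: [0.5628, 0.122, 0.0669]
orientation: [[0.12, 0.993, -0.0], [0.993, -0.12, -0.0], [-0.0, -0.0, -1.0]]
ft_force: [-5.4, -0.5, 7.2]
opening: 0.634
grasp_force: 40.0
```

```bash
cat > r.py <<'E'
from h import *
s=env.observe();R=np.array(s['orientation']);print(round(s['time'],2),'ang cw',np.degrees(np.arctan2(-R[1,1],R[0,1])).round(2),'T',np.round(s['wrist_torque'],3),'F',np.round(s['ft_force'],1),'p',np.round(s['tcp_pos'],4),'j6',round(s['joints'][5],1),s['opening'])
E
python3 r.py
```

```text
3.62 ang cw 6.9 T [-0.122  0.86   0.076] F [-5.4 -0.5  7.2] p [0.5628 0.122  0.0669] j6 15.5 0.6337072420169478
```

Emit:
move_arm(motion=[{"hand":1,"xyz":[0,0,0],"roll":0.01},{"hand":1,"xyz":[0,0,0],"roll":0.01},{"hand":1,"xyz":[0,0,0],"roll":0.01},{"hand":1,"xyz":[0,0,0],"roll":0.01},{"hand":1,"xyz":[0,0,0],"roll":0.01},{"hand":1,"xyz":[0,0,0],"roll":0.01},{"hand":1,"xyz":[0,0,0],"roll":0.01},{"hand":1,"xyz":[0,0,0],"roll":0}])

```text
time: 4.28
tcp_pos: [0.5627, 0.1221, 0.0669]
orientation: [[0.189, 0.982, -0.001], [0.982, -0.189, -0.0], [-0.0, -0.0, -1.0]]
ft_force: [-5.9, -1.2, 6.4]
opening: 0.632
grasp_force: 40.0
```

```bash
python3 r.py
```

```text
4.28 ang cw 10.91 T [-0.07   0.957 -0.063] F [-5.9 -1.2  6.4] p [0.5627 0.1221 0.0669] j6 19.5 0.6321934626749928
```

Emit:
move_arm(motion=[{"hand":1,"xyz":[0,0,0],"roll":0.005},{"hand":1,"xyz":[0,0,0],"roll":0.005},{"hand":1,"xyz":[0,0,0],"roll":0.005},{"hand":1,"xyz":[0,0,0],"roll":0.005},{"hand":1,"xyz":[0,0,0],"roll":0.005},{"hand":1,"xyz":[0,0,0],"roll":0.005},{"hand":1,"xyz":[0,0,0],"roll":0.005},{"hand":1,"xyz":[0,0,0],"roll":0}])

```text
time: 4.95
tcp_pos: [0.5627, 0.1221, 0.0669]
orientation: [[0.223, 0.975, -0.001], [0.975, -0.223, -0.0], [-0.0, -0.001, -1.0]]
ft_force: [-6.5, -0.1, 7.8]
opening: 0.628
grasp_force: 40.0
```

```bash
python3 r.py
```

```text
4.95 ang cw 12.91 T [-0.095  0.993 -0.215] F [-6.5 -0.1  7.8] p [0.5627 0.1221 0.0669] j6 21.5 0.6277484688858941
```

Emit:
move_arm(motion=[{"hand":1,"xyz":[0,0,0],"roll":0.005},{"hand":1,"xyz":[0,0,0],"roll":0.005},{"hand":1,"xyz":[0,0,0],"roll":0.005},{"hand":1,"xyz":[0,0,0],"roll":0.005},{"hand":1,"xyz":[0,0,0],"roll":0.005},{"hand":1,"xyz":[0,0,0],"roll":0},{"hand":1,"xyz":[0,0,0],"roll":0},{"hand":1,"xyz":[0,0,0],"roll":0}])

```text
time: 5.62
tcp_pos: [0.5627, 0.1221, 0.067]
orientation: [[0.247, 0.969, -0.001], [0.969, -0.247, 0.0], [-0.0, -0.001, -1.0]]
ft_force: [-6.4, 0.2, 7.3]
opening: 0.633
grasp_force: 40.0
```

```bash
python3 r.py
```

```text
5.62 ang cw 14.32 T [-0.099  1.022 -0.09 ] F [-6.4  0.2  7.3] p [0.5627 0.1221 0.067 ] j6 22.9 0.6325533974310577
```

Emit:
move_arm(motion=[{"hand":1,"xyz":[0,0,0],"roll":0.005},{"hand":1,"xyz":[0,0,0],"roll":0.005},{"hand":1,"xyz":[0,0,0],"roll":0.005},{"hand":1,"xyz":[0,0,0],"roll":0.005},{"hand":1,"xyz":[0,0,0],"roll":0.005},{"hand":1,"xyz":[0,0,0],"roll":0},{"hand":1,"xyz":[0,0,0],"roll":0},{"hand":1,"xyz":[0,0,0],"roll":0}])

```text
time: 6.28
tcp_pos: [0.5626, 0.1221, 0.067]
orientation: [[0.271, 0.962, -0.001], [0.962, -0.271, -0.0], [-0.0, -0.001, -1.0]]
ft_force: [-6.3, -0.3, 7.4]
opening: 0.631
grasp_force: 40.0
```

```bash
python3 r.py
```

```text
6.28 ang cw 15.74 T [-0.112  1.109 -0.005] F [-6.3 -0.3  7.4] p [0.5626 0.1221 0.067 ] j6 24.3 0.6307986198186967
```

Emit:
move_arm(motion=[{"hand":1,"xyz":[0,0,0],"roll":0.005},{"hand":1,"xyz":[0,0,0],"roll":0.005},{"hand":1,"xyz":[0,0,0],"roll":0.005},{"hand":1,"xyz":[0,0,0],"roll":0.005},{"hand":1,"xyz":[0,0,0],"roll":0.005},{"hand":1,"xyz":[0,0,0],"roll":0},{"hand":1,"xyz":[0,0,0],"roll":0},{"hand":1,"xyz":[0,0,0],"roll":0}])

```text
time: 6.95
tcp_pos: [0.5626, 0.1221, 0.067]
orientation: [[0.295, 0.955, -0.001], [0.955, -0.295, -0.0], [-0.0, -0.001, -1.0]]
ft_force: [-7.0, -0.5, 8.2]
opening: 0.631
grasp_force: 40.0
```

```bash
python3 r.py
```

```text
6.95 ang cw 17.17 T [-0.123  1.209  0.078] F [-7.  -0.5  8.2] p [0.5626 0.1221 0.067 ] j6 25.8 0.6308536294864652
```

Emit:
move_arm(motion=[{"hand":1,"xyz":[0,0,0],"roll":0.005},{"hand":1,"xyz":[0,0,0],"roll":0.005},{"hand":1,"xyz":[0,0,0],"roll":0.005},{"hand":1,"xyz":[0,0,0],"roll":0.005},{"hand":1,"xyz":[0,0,0],"roll":0.005},{"hand":1,"xyz":[0,0,0],"roll":0},{"hand":1,"xyz":[0,0,0],"roll":0},{"hand":1,"xyz":[0,0,0],"roll":0}])

```text
time: 7.62
tcp_pos: [0.5626, 0.1221, 0.067]
orientation: [[0.319, 0.948, -0.001], [0.948, -0.319, -0.0], [-0.0, -0.001, -1.0]]
ft_force: [-8.2, -0.4, 7.8]
opening: 0.631
grasp_force: 40.0
```

```bash
python3 r.py
```

```text
7.62 ang cw 18.61 T [-0.08   1.171 -0.102] F [-8.2 -0.4  7.8] p [0.5626 0.1221 0.067 ] j6 27.2 0.6310048849557169
```

```bash
cat > r.py <<'E'
from h import *
T=[];J=[]
for i in range(5):
    s=env.observe();T.append(s['wrist_torque'][2]);J.append(s['joint_efforts'][5]);
    if i<4: env.get_image('wrist')
R=np.array(s['orientation']);print(round(s['time'],2),'ang',np.degrees(np.arctan2(-R[1,1],R[0,1])).round(2),'Tz',np.mean(T).round(3),np.round(T,2),'J6',np.mean(J).round(3),np.round(J,2),'F',np.round(s['ft_force'],1))
E
python3 r.py
```

```text
7.82 ang 18.62 Tz -0.08 [-0.1  -0.07 -0.12 -0.06 -0.06] J6 -0.046 [-0.05 -0.05 -0.05 -0.05 -0.05] F [-8.  -0.1  7.8]
```

Emit:
move_arm(motion=[{"hand":1,"xyz":[0,0,0],"roll":0.005},{"hand":1,"xyz":[0,0,0],"roll":0.005},{"hand":1,"xyz":[0,0,0],"roll":0.005},{"hand":1,"xyz":[0,0,0],"roll":0.005},{"hand":1,"xyz":[0,0,0],"roll":0.005},{"hand":1,"xyz":[0,0,0],"roll":0.005},{"hand":1,"xyz":[0,0,0],"roll":0.005},{"hand":1,"xyz":[0,0,0],"roll":0.005}])

```text
time: 8.48
tcp_pos: [0.5625, 0.1221, 0.067]
orientation: [[0.357, 0.934, -0.001], [0.934, -0.357, -0.0], [-0.0, -0.001, -1.0]]
ft_force: [-8.7, -1.1, 8.6]
opening: 0.634
grasp_force: 40.0
```

```bash
python3 r.py
```

```text
8.68 ang 20.9 Tz 0.014 [ 0.14  0.03 -0.06 -0.   -0.05] J6 -0.013 [-0.06 -0.05  0.07 -0.   -0.03] F [-7.1 -0.7  9.2]
```

Emit:
move_arm(motion=[{"hand":1,"xyz":[0,0,0],"roll":0.005},{"hand":1,"xyz":[0,0,0],"roll":0.005},{"hand":1,"xyz":[0,0,0],"roll":0.005},{"hand":1,"xyz":[0,0,0],"roll":0.005},{"hand":1,"xyz":[0,0,0],"roll":0.005},{"hand":1,"xyz":[0,0,0],"roll":0.005},{"hand":1,"xyz":[0,0,0],"roll":0.005},{"hand":1,"xyz":[0,0,0],"roll":0.005}])

```text
time: 9.35
tcp_pos: [0.5625, 0.1221, 0.067]
orientation: [[0.394, 0.919, -0.001], [0.919, -0.394, -0.0], [-0.0, -0.001, -1.0]]
ft_force: [-8.5, -0.2, 9.1]
opening: 0.629
grasp_force: 40.0
```

```bash
sed -i 's/range(5)/range(4)/;s/i<4/i<3/' r.py; python3 r.py
```

```text
9.5 ang 23.2 Tz -0.027 [ 0.04 -0.03 -0.09 -0.03] J6 -0.07 [-0.13 -0.11  0.01 -0.06] F [-8.5 -0.8  7.7]
```

Emit:
move_arm(motion=[{"hand":1,"xyz":[0,0,0],"roll":0.005},{"hand":1,"xyz":[0,0,0],"roll":0.005},{"hand":1,"xyz":[0,0,0],"roll":0.005},{"hand":1,"xyz":[0,0,0],"roll":0.005},{"hand":1,"xyz":[0,0,0],"roll":0.005},{"hand":1,"xyz":[0,0,0],"roll":0.005},{"hand":1,"xyz":[0,0,0],"roll":0.005},{"hand":1,"xyz":[0,0,0],"roll":0.005}])

```text
time: 10.17
tcp_pos: [0.5625, 0.1222, 0.067]
orientation: [[0.431, 0.903, -0.001], [0.903, -0.431, 0.0], [-0.0, -0.001, -1.0]]
ft_force: [-8.1, 0.9, 9.5]
opening: 0.633
grasp_force: 40.0
```

```bash
python3 r.py
```

```text
10.32 ang 25.51 Tz -0.256 [-0.2  -0.23 -0.28 -0.31] J6 -0.252 [-0.29 -0.29 -0.17 -0.25] F [-8.3 -0.3  8.8]
```

The torque has reversed (-0.26 N m), so the plunger is pulling. I'll creep on in small steps.

Emit:
move_arm(motion=[{"hand":1,"xyz":[0,0,0],"roll":0.004},{"hand":1,"xyz":[0,0,0],"roll":0.004},{"hand":1,"xyz":[0,0,0],"roll":0.004},{"hand":1,"xyz":[0,0,0],"roll":0.004},{"hand":1,"xyz":[0,0,0],"roll":0.004},{"hand":1,"xyz":[0,0,0],"roll":0},{"hand":1,"xyz":[0,0,0],"roll":0},{"hand":1,"xyz":[0,0,0],"roll":0}])

```text
time: 10.98
tcp_pos: [0.5624, 0.1222, 0.067]
orientation: [[0.449, 0.894, -0.001], [0.894, -0.449, 0.0], [-0.0, -0.001, -1.0]]
ft_force: [-8.6, -0.1, 8.8]
opening: 0.631
grasp_force: 40.0
```

```bash
python3 r.py
```

```text
11.13 ang 26.66 Tz -0.353 [-0.36 -0.33 -0.34 -0.38] J6 -0.337 [-0.33 -0.34 -0.34 -0.34] F [-9.2  0.3  9.1]
```

Emit:
move_arm(motion=[{"hand":1,"xyz":[0,0,0],"roll":0.004},{"hand":1,"xyz":[0,0,0],"roll":0.004},{"hand":1,"xyz":[0,0,0],"roll":0.004},{"hand":1,"xyz":[0,0,0],"roll":0.004},{"hand":1,"xyz":[0,0,0],"roll":0.004},{"hand":1,"xyz":[0,0,0],"roll":0},{"hand":1,"xyz":[0,0,0],"roll":0},{"hand":1,"xyz":[0,0,0],"roll":0}])

```text
time: 11.8
tcp_pos: [0.5624, 0.1222, 0.067]
orientation: [[0.466, 0.885, -0.001], [0.885, -0.466, 0.0], [-0.001, -0.001, -1.0]]
ft_force: [-8.2, -0.0, 9.8]
opening: 0.632
grasp_force: 40.0
```

```bash
python3 r.py
```

```text
11.95 ang 27.79 Tz -0.182 [-0.19 -0.19 -0.13 -0.22] J6 -0.166 [-0.16 -0.17 -0.17 -0.17] F [-8.8  0.5  9.7]
```

Emit:
move_arm(motion=[{"hand":1,"xyz":[0,0,0],"roll":0.004},{"hand":1,"xyz":[0,0,0],"roll":0.004},{"hand":1,"xyz":[0,0,0],"roll":0.004},{"hand":1,"xyz":[0,0,0],"roll":0.004},{"hand":1,"xyz":[0,0,0],"roll":0},{"hand":1,"xyz":[0,0,0],"roll":0},{"hand":1,"xyz":[0,0,0],"roll":0},{"hand":1,"xyz":[0,0,0],"roll":0}])

```text
time: 12.62
tcp_pos: [0.5624, 0.1222, 0.067]
orientation: [[0.48, 0.877, -0.001], [0.877, -0.48, 0.0], [-0.001, -0.001, -1.0]]
ft_force: [-9.2, 1.4, 9.7]
opening: 0.634
grasp_force: 40.0
```

```bash
python3 r.py
```

```text
12.77 ang 28.7 Tz -0.041 [-0.1  -0.03 -0.01 -0.02] J6 -0.051 [-0.05 -0.05 -0.05 -0.05] F [-9.1  0.7  8.7]
```

Emit:
move_arm(motion=[{"hand":0,"xyz":[0,0,0],"roll":0},{"hand":0,"xyz":[0,0,0],"roll":0},{"hand":0,"xyz":[0,0,0],"roll":0},{"hand":0,"xyz":[0,0,0],"roll":0},{"hand":0,"xyz":[0,0,0],"roll":0},{"hand":0,"xyz":[0,0,0],"roll":0},{"hand":0,"xyz":[0,0,0],"roll":0},{"hand":0,"xyz":[0,0,0],"roll":0}])

```text
time: 13.43
tcp_pos: [0.563, 0.122, 0.0664]
orientation: [[0.48, 0.877, -0.0], [0.877, -0.48, -0.0], [-0.0, -0.0, -1.0]]
ft_force: [-0.0, -0.0, -0.3]
opening: 1.0
grasp_force: 0.0
```

Emit:
move_arm(motion=[{"hand":0,"xyz":[0,0,-10],"roll":0},{"hand":0,"xyz":[0,0,-20],"roll":0},{"hand":0,"xyz":[0,0,-25],"roll":0},{"hand":0,"xyz":[0,0,-25],"roll":0},{"hand":0,"xyz":[0,0,-20],"roll":0},{"hand":0,"xyz":[0,0,-10],"roll":0},{"hand":0.5,"xyz":[0,0,0],"roll":0},{"hand":1,"xyz":[0,0,0],"roll":0}], grip_force=10)

```text
time: 14.1
tcp_pos: [0.5628, 0.122, 0.1761]
orientation: [[0.48, 0.877, -0.0], [0.877, -0.48, 0.0], [-0.0, -0.0, -1.0]]
ft_force: [-0.8, -0.2, -0.5]
opening: 0.892
grasp_force: 0.0
```

```bash
python3 - <<'E'
from h import *
s=env.observe();R=np.array(s['orientation']);p=np.array(s['tcp_pos']);yaw=np.radians(26.9)
ax=np.array([.5625,.1225,0]);d=np.array([np.sin(yaw),-np.cos(yaw),0])
t=ax+d*(.086+.035);t[2]=.15
print(s['time'],p,'cw',np.degrees(np.arctan2(-R[1,1],R[0,1])),'target',t,'tool shift mm',(R.T@(t-p)*1000).round(1))
print(s['ft_force'])
E
```

```text
14.1 [0.56284141 0.12196594 0.17613377] cw 28.705975831748834 target [0.6172446 0.0145925 0.15     ] tool shift mm [-68.   99.3  26.1]
[-0.75662668 -0.21719265 -0.52986644]
```

Emit:
move_arm(motion=[{"hand":1,"xyz":[-8,12,0],"roll":0},{"hand":1,"xyz":[-14,20,0],"roll":0},{"hand":1,"xyz":[-16,23,0],"roll":0},{"hand":1,"xyz":[-14,21,0],"roll":0},{"hand":1,"xyz":[-9,13,0],"roll":0},{"hand":1,"xyz":[-4,6,0],"roll":0},{"hand":1,"xyz":[0,0,0],"roll":0.06},{"hand":1,"xyz":[0,0,0],"roll":0.1}])

```text
time: 14.77
tcp_pos: [0.6149, 0.0191, 0.1755]
orientation: [[0.616, 0.788, -0.001], [0.788, -0.616, 0.0], [-0.001, -0.001, -1.0]]
ft_force: [0.6, 1.4, -0.9]
opening: 0.329
grasp_force: 0.0
```

Emit:
move_arm(motion=[{"hand":1,"xyz":[0,0,0],"roll":0.1},{"hand":1,"xyz":[0,0,0],"roll":0.1},{"hand":1,"xyz":[0,0,0],"roll":0.1},{"hand":1,"xyz":[0,0,0],"roll":0.09},{"hand":1,"xyz":[0,0,0],"roll":0.05},{"hand":1,"xyz":[0,0,0],"roll":0},{"hand":1,"xyz":[0,0,0],"roll":0},{"hand":1,"xyz":[0,0,0],"roll":0}])

```text
time: 15.43
tcp_pos: [0.6149, 0.0196, 0.1761]
orientation: [[0.891, 0.455, -0.001], [0.455, -0.891, 0.0], [-0.0, -0.0, -1.0]]
ft_force: [-0.1, -0.4, 0.5]
opening: 0.007
grasp_force: 0.0
```

```bash
cat > q.py <<'E'
from h import *
s=env.observe();R=np.array(s['orientation']);p=np.array(s['tcp_pos']);yaw=np.radians(26.9)
q=p-np.array([.5625,.1225,0]);a=np.array([np.cos(yaw),np.sin(yaw),0]);d=np.array([a[1],-a[0],0])
print(round(s['time'],2),'dist',round(q@d*1e3,1),'lat',round(q@a*1e3,1),'z',p[2].round(4),'cw',np.degrees(np.arctan2(-R[1,1],R[0,1])).round(1),'F-y',round(d@s['ft_force'],1),'F',np.round(s['ft_force'],1),s['opening'])
E
python3 q.py; python3 - <<'E'
from h import *
c=env.calibration('wrist');w=save('wrist','w2');d=save('side','d2')
for p in((.5625+.086*.452,.1225-.086*.892,.024),(.5625,.1225,.088)):print(proj('wrist',p,c),proj('side',p))
cv2.imwrite('pics/w2b.png',np.hstack([cv2.resize(w,(400,300)),cv2.resize(d[170:290,180:340],(400,300))])[:,:,::-1])
E
```

```text
15.43 dist 115.5 lat 0.2 z 0.1761 cw 63.0 F-y 0.3 F [-0.1 -0.4  0.5] 0.007356703611414536
[223.62038691 180.74517228] [272.32154261 230.54267745]
[106.00686148 198.37588846] [244.21873208 191.47196014]
```

View pics/w2b.png

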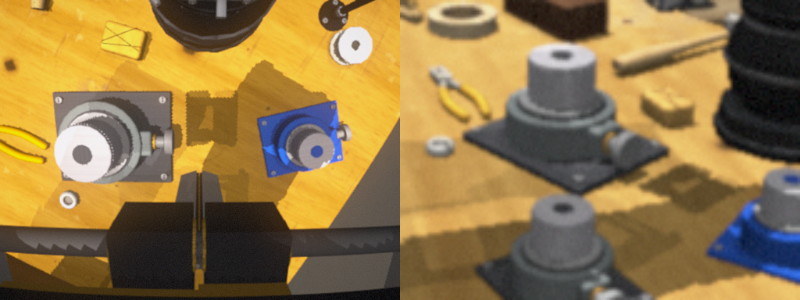

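The wrist view (left) shows the target's button face at (171,142), which fits the prediction, and the closed fingers clear of it. I'll descend beside the button.

Emit:
move_arm(motion=[{"hand":1,"xyz":[0,0,15],"roll":0},{"hand":1,"xyz":[0,0,25],"roll":0},{"hand":1,"xyz":[0,0,30],"roll":0},{"hand":1,"xyz":[0,0,28],"roll":0},{"hand":1,"xyz":[0,0,24],"roll":0},{"hand":1,"xyz":[0,0,16],"roll":0},{"hand":1,"xyz":[0,0,8],"roll":0},{"hand":1,"xyz":[0,0,0],"roll":0}])

```text
time: 16.2
tcp_pos: [0.6143, 0.0194, 0.0288]
orientation: [[0.891, 0.453, -0.003], [0.453, -0.891, 0.0], [-0.002, -0.001, -1.0]]
ft_force: [-0.7, 0.8, 0.7]
opening: 0.002
grasp_force: 0.0
```

Emit:
move_arm(motion=[{"hand":1,"xyz":[0,0,0],"roll":0},{"hand":1,"xyz":[0,-1,0],"roll":0},{"hand":1,"xyz":[0,-1,0],"roll":0},{"hand":1,"xyz":[0,-1,0],"roll":0},{"hand":1,"xyz":[0,-1,0],"roll":0},{"hand":1,"xyz":[0,-1,0],"roll":0},{"hand":1,"xyz":[0,0,0],"roll":0},{"hand":1,"xyz":[0,0,0],"roll":0}])

```text
time: 16.87
tcp_pos: [0.6129, 0.0239, 0.0306]
orientation: [[0.892, 0.453, 0.0], [0.453, -0.892, 0.0], [0.0, 0.0, -1.0]]
ft_force: [0.8, 0.4, -0.2]
opening: 0.005
grasp_force: 0.0
```

```bash
python3 q.py; python3 - <<'E'
from h import *
d=save('side','d3');cv2.imwrite('pics/d3b.png',cv2.resize(d[150:270,190:340],(750,600))[:,:,::-1])
E
```

```text
16.87 dist 110.7 lat 0.3 z 0.0306 cw 63.1 F-y 0.0 F [ 0.8  0.4 -0.2] 0.004621031525006516
```

View pics/d3b.png

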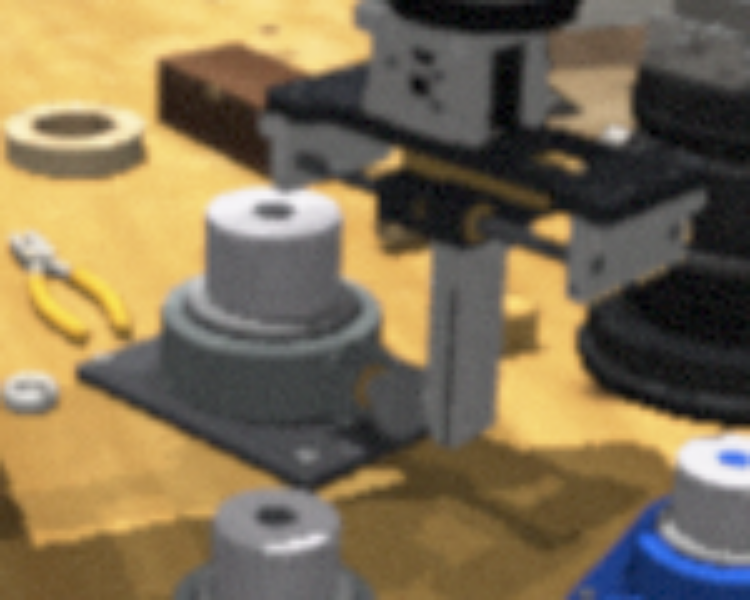

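The side view shows the closed fingers (at about (465,380)) standing just in front of the button, with the gripper bracket above the knob's top. Now for a gentle push.

Emit:
move_arm(motion=[{"hand":1,"xyz":[0,-1,0],"roll":0},{"hand":1,"xyz":[0,-1,0],"roll":0},{"hand":1,"xyz":[0,-1,0],"roll":0},{"hand":1,"xyz":[0,-1,0],"roll":0},{"hand":1,"xyz":[0,-1,0],"roll":0},{"hand":1,"xyz":[0,-1,0],"roll":0},{"hand":1,"xyz":[0,-1,0],"roll":0},{"hand":1,"xyz":[0,-1,0],"roll":0}])

```text
time: 17.58
tcp_pos: [0.6092, 0.031, 0.0305]
orientation: [[0.892, 0.453, 0.0], [0.453, -0.892, 0.0], [0.0, 0.0, -1.0]]
ft_force: [-0.0, 0.6, 0.3]
opening: 0.006
grasp_force: 0.0
```

```bash
python3 q.py
```

```text
17.58 dist 102.7 lat 0.3 z 0.0305 cw 63.1 F-y -0.5 F [-0.   0.6  0.3] 0.005672781217848544
```

Emit:
move_arm(motion=[{"hand":1,"xyz":[0,-0.5,0],"roll":0},{"hand":1,"xyz":[0,-0.5,0],"roll":0},{"hand":1,"xyz":[0,-0.5,0],"roll":0},{"hand":1,"xyz":[0,-0.5,0],"roll":0},{"hand":1,"xyz":[0,-0.5,0],"roll":0},{"hand":1,"xyz":[0,-0.5,0],"roll":0},{"hand":1,"xyz":[0,-0.5,0],"roll":0},{"hand":1,"xyz":[0,-0.5,0],"roll":0}])

```text
time: 18.25
tcp_pos: [0.6074, 0.0345, 0.0305]
orientation: [[0.892, 0.453, 0.0], [0.453, -0.892, -0.0], [0.0, 0.0, -1.0]]
ft_force: [0.3, 0.5, -0.3]
opening: 0.007
grasp_force: 0.0
```

```bash
python3 q.py
```

```text
18.25 dist 98.8 lat 0.3 z 0.0305 cw 63.1 F-y -0.3 F [ 0.3  0.5 -0.3] 0.0070087957387899025
```

Emit:
move_arm(motion=[{"hand":1,"xyz":[0,-0.3,0],"roll":0},{"hand":1,"xyz":[0,-0.3,0],"roll":0},{"hand":1,"xyz":[0,-0.3,0],"roll":0},{"hand":1,"xyz":[0,-0.3,0],"roll":0},{"hand":1,"xyz":[0,-0.3,0],"roll":0},{"hand":1,"xyz":[0,-0.3,0],"roll":0},{"hand":1,"xyz":[0,-0.3,0],"roll":0},{"hand":1,"xyz":[0,-0.3,0],"roll":0}])

```text
time: 18.92
tcp_pos: [0.6064, 0.0365, 0.0305]
orientation: [[0.892, 0.453, 0.0], [0.453, -0.892, -0.0], [0.0, 0.0, -1.0]]
ft_force: [1.4, -1.9, -1.5]
opening: 0.009
grasp_force: 1.0
```

```bash
python3 q.py
```

```text
18.92 dist 96.5 lat 0.2 z 0.0305 cw 63.1 F-y 2.4 F [ 1.4 -1.9 -1.5] 0.008629762357415235
```

Emit:
move_arm(motion=[{"hand":1,"xyz":[0,-0.2,0],"roll":0},{"hand":1,"xyz":[0,-0.2,0],"roll":0},{"hand":1,"xyz":[0,-0.2,0],"roll":0},{"hand":1,"xyz":[0,-0.2,0],"roll":0},{"hand":1,"xyz":[0,-0.2,0],"roll":0},{"hand":1,"xyz":[0,-0.2,0],"roll":0},{"hand":1,"xyz":[0,-0.2,0],"roll":0},{"hand":1,"xyz":[0,-0.2,0],"roll":0}])

```text
time: 19.58
tcp_pos: [0.6056, 0.0381, 0.0305]
orientation: [[0.892, 0.453, 0.0], [0.453, -0.892, -0.0], [0.0, 0.0, -1.0]]
ft_force: [1.2, -1.9, 0.4]
opening: 0.005
grasp_force: 1.0
```

```bash
python3 q.py
```

```text
19.58 dist 94.8 lat 0.3 z 0.0305 cw 63.1 F-y 2.2 F [ 1.2 -1.9  0.4] 0.0045420598761888795
```

Emit:
move_arm(motion=[{"hand":1,"xyz":[0,-0.2,0],"roll":0},{"hand":1,"xyz":[0,-0.2,0],"roll":0},{"hand":1,"xyz":[0,-0.2,0],"roll":0},{"hand":1,"xyz":[0,-0.2,0],"roll":0},{"hand":1,"xyz":[0,-0.2,0],"roll":0},{"hand":1,"xyz":[0,-0.2,0],"roll":0},{"hand":1,"xyz":[0,-0.2,0],"roll":0},{"hand":1,"xyz":[0,-0.2,0],"roll":0}])

```text
time: 20.25
tcp_pos: [0.6049, 0.0395, 0.0305]
orientation: [[0.892, 0.453, 0.0], [0.453, -0.892, -0.0], [0.0, 0.0, -1.0]]
ft_force: [0.5, -1.6, -1.0]
opening: 0.007
grasp_force: 1.0
```

```bash
python3 q.py
```

```text
20.25 dist 93.2 lat 0.2 z 0.0305 cw 63.1 F-y 1.6 F [ 0.5 -1.6 -1. ] 0.006542672428771965
```

Emit:
move_arm(motion=[{"hand":1,"xyz":[0,-0.2,0],"roll":0},{"hand":1,"xyz":[0,-0.2,0],"roll":0},{"hand":1,"xyz":[0,-0.2,0],"roll":0},{"hand":1,"xyz":[0,-0.2,0],"roll":0},{"hand":1,"xyz":[0,-0.2,0],"roll":0},{"hand":1,"xyz":[0,-0.2,0],"roll":0},{"hand":1,"xyz":[0,-0.2,0],"roll":0},{"hand":1,"xyz":[0,-0.2,0],"roll":0}])

```text
time: 20.92
tcp_pos: [0.6042, 0.041, 0.0305]
orientation: [[0.892, 0.453, 0.0], [0.453, -0.892, 0.0], [0.0, 0.0, -1.0]]
ft_force: [1.7, -1.7, 0.5]
opening: 0.005
grasp_force: 1.0
```

```bash
python3 q.py
```

```text
20.92 dist 91.6 lat 0.3 z 0.0305 cw 63.1 F-y 2.3 F [ 1.7 -1.7  0.5] 0.00545406782980152
```

Force is still about 2 N beyond the blocking depth, so the bolt is entering.

Emit:
move_arm(motion=[{"hand":1,"xyz":[0,-0.4,0],"roll":0},{"hand":1,"xyz":[0,-0.4,0],"roll":0},{"hand":1,"xyz":[0,-0.4,0],"roll":0},{"hand":1,"xyz":[0,-0.4,0],"roll":0},{"hand":1,"xyz":[0,-0.4,0],"roll":0},{"hand":1,"xyz":[0,-0.4,0],"roll":0},{"hand":1,"xyz":[0,-0.4,0],"roll":0},{"hand":1,"xyz":[0,-0.4,0],"roll":0}])

```text
time: 21.58
tcp_pos: [0.6027, 0.0438, 0.0305]
orientation: [[0.892, 0.453, 0.0], [0.453, -0.892, 0.0], [0.0, 0.0, -1.0]]
ft_force: [2.5, -1.7, -0.2]
opening: 0.007
grasp_force: 1.0
```

Emit:
move_arm(motion=[{"hand":1,"xyz":[0,-0.3,0],"roll":0},{"hand":1,"xyz":[0,-0.3,0],"roll":0},{"hand":1,"xyz":[0,-0.3,0],"roll":0},{"hand":1,"xyz":[0,-0.3,0],"roll":0},{"hand":1,"xyz":[0,-0.3,0],"roll":0},{"hand":1,"xyz":[0,-0.3,0],"roll":0},{"hand":1,"xyz":[0,-0.3,0],"roll":0},{"hand":1,"xyz":[0,-0.3,0],"roll":0}])

```text
time: 22.25
tcp_pos: [0.6016, 0.046, 0.0304]
orientation: [[0.892, 0.453, 0.0], [0.453, -0.892, 0.0], [0.0, 0.0, -1.0]]
ft_force: [2.4, -1.9, -0.1]
opening: 0.005
grasp_force: 1.0
```

```bash
python3 q.py
```

```text
22.25 dist 85.9 lat 0.3 z 0.0304 cw 63.1 F-y 2.8 F [ 2.4 -1.9 -0.1] 0.005034896674974447
```

Emit:
move_arm(motion=[{"hand":1,"xyz":[0,-0.1,0],"roll":0},{"hand":1,"xyz":[0,-0.1,0],"roll":0},{"hand":1,"xyz":[0,-0.1,0],"roll":0},{"hand":1,"xyz":[0,-0.1,0],"roll":0},{"hand":1,"xyz":[0,-0.1,0],"roll":0},{"hand":1,"xyz":[0,-0.1,0],"roll":0},{"hand":1,"xyz":[0,-0.1,0],"roll":0},{"hand":1,"xyz":[0,-0.1,0],"roll":0}])

```text
time: 22.92
tcp_pos: [0.6012, 0.0467, 0.0305]
orientation: [[0.892, 0.453, 0.0], [0.453, -0.892, 0.0], [0.0, -0.0, -1.0]]
ft_force: [1.7, -0.7, 0.6]
opening: 0.005
grasp_force: 1.0
```

Emit:
move_arm(motion=[{"hand":1,"xyz":[0,-0.1,0],"roll":0},{"hand":1,"xyz":[0,-0.1,0],"roll":0},{"hand":1,"xyz":[0,-0.1,0],"roll":0},{"hand":1,"xyz":[0,-0.1,0],"roll":0},{"hand":1,"xyz":[0,-0.1,0],"roll":0},{"hand":1,"xyz":[0,0,0],"roll":0},{"hand":1,"xyz":[0,0,0],"roll":0},{"hand":1,"xyz":[0,0,0],"roll":0}])

```text
time: 23.58
tcp_pos: [0.601, 0.0471, 0.0305]
orientation: [[0.892, 0.453, -0.0], [0.453, -0.892, -0.0], [-0.0, -0.0, -1.0]]
ft_force: [2.4, -1.0, -1.4]
opening: 0.009
grasp_force: 0.9
```

```bash
python3 q.py
```

```text
23.58 dist 84.7 lat 0.2 z 0.0305 cw 63.1 F-y 2.0 F [ 2.4 -1.  -1.4] 0.00933934657911287
```

Now at least 11.8 mm in. I'll continue until the stop is felt.

Emit:
move_arm(motion=[{"hand":1,"xyz":[0,-0.1,0],"roll":0},{"hand":1,"xyz":[0,-0.1,0],"roll":0},{"hand":1,"xyz":[0,-0.1,0],"roll":0},{"hand":1,"xyz":[0,-0.1,0],"roll":0},{"hand":1,"xyz":[0,-0.1,0],"roll":0},{"hand":1,"xyz":[0,-0.1,0],"roll":0},{"hand":1,"xyz":[0,0,0],"roll":0},{"hand":1,"xyz":[0,0,0],"roll":0}])

```text
time: 24.25
tcp_pos: [0.6007, 0.0476, 0.0304]
orientation: [[0.892, 0.453, -0.0], [0.453, -0.892, 0.0], [-0.0, -0.0, -1.0]]
ft_force: [2.6, -1.9, 0.6]
opening: 0.006
grasp_force: 0.9
```

```bash
python3 q.py
```

```text
24.25 dist 84.1 lat 0.2 z 0.0304 cw 63.1 F-y 2.8 F [ 2.6 -1.9  0.6] 0.005948355794592157
```

Emit:
move_arm(motion=[{"hand":1,"xyz":[0,-0.1,0],"roll":0},{"hand":1,"xyz":[0,-0.1,0],"roll":0},{"hand":1,"xyz":[0,-0.1,0],"roll":0},{"hand":1,"xyz":[0,-0.1,0],"roll":0},{"hand":1,"xyz":[0,-0.1,0],"roll":0},{"hand":1,"xyz":[0,-0.1,0],"roll":0},{"hand":1,"xyz":[0,0,0],"roll":0},{"hand":1,"xyz":[0,0,0],"roll":0}])

```text
time: 24.92
tcp_pos: [0.6006, 0.0479, 0.0305]
orientation: [[0.892, 0.453, 0.0], [0.453, -0.892, -0.0], [0.0, 0.0, -1.0]]
ft_force: [3.7, -3.4, -0.6]
opening: 0.005
grasp_force: 2.5
```

```bash
python3 q.py
```

```text
24.92 dist 83.8 lat 0.2 z 0.0305 cw 63.1 F-y 4.6 F [ 3.7 -3.4 -0.6] 0.005085011746891628
```

The stop is felt at 4.6 N, with travel consistent with fully home. I'll back off and lift.

Emit:
move_arm(motion=[{"hand":1,"xyz":[0,1,0],"roll":0},{"hand":1,"xyz":[0,4,0],"roll":0},{"hand":1,"xyz":[0,7,0],"roll":0},{"hand":1,"xyz":[0,7,0],"roll":0},{"hand":1,"xyz":[0,5,0],"roll":0},{"hand":1,"xyz":[0,3,0],"roll":0},{"hand":1,"xyz":[0,0,0],"roll":0},{"hand":1,"xyz":[0,0,0],"roll":0}])

```text
time: 25.58
tcp_pos: [0.6127, 0.0239, 0.0303]
orientation: [[0.892, 0.452, -0.0], [0.452, -0.892, 0.0], [-0.0, -0.0, -1.0]]
ft_force: [-0.0, -0.4, -1.0]
opening: 0.003
grasp_force: 0.0
```

Emit:
move_arm(motion=[{"hand":1,"xyz":[0,0,-10],"roll":0},{"hand":1,"xyz":[0,0,-20],"roll":0},{"hand":1,"xyz":[0,0,-30],"roll":0},{"hand":1,"xyz":[0,0,-30],"roll":0},{"hand":1,"xyz":[0,0,-25],"roll":0},{"hand":1,"xyz":[0,0,-15],"roll":0},{"hand":1,"xyz":[0,0,0],"roll":0},{"hand":1,"xyz":[0,0,0],"roll":0}])

```text
time: 26.25
tcp_pos: [0.6127, 0.0243, 0.1612]
orientation: [[0.892, 0.453, 0.001], [0.453, -0.892, 0.0], [0.001, 0.001, -1.0]]
ft_force: [0.6, -0.4, 0.1]
opening: 0.01
grasp_force: 0.0
```

```bash
python3 q.py; python3 - <<'E'
from h import *
w=save('wrist','w4');d=save('side','d4');cv2.imwrite('pics/e.png',np.hstack([cv2.resize(w,(400,300)),cv2.resize(d[170:290,180:340],(400,300))])[:,:,::-1])
E
```

```text
26.25 dist 110.3 lat 0.4 z 0.1612 cw 63.1 F-y 0.6 F [ 0.6 -0.4  0.1] 0.009741764417479952
```

View pics/e.png

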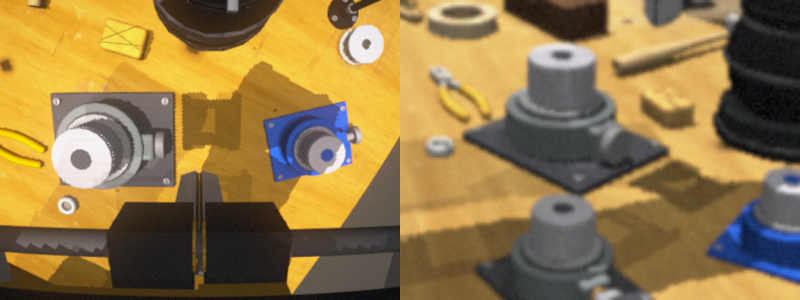

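The button at (162,145) now sits close against the guide, and the pliers, wax and die look where they were. The robot is clear, so I'm handing in.

```bash
python3 -c "
from plant import env
print(env.hand_in())"
```

```text
the job is handed in; nothing more can be done
None
```

The job is handed in at about 26 s: I turned the knob until the plunger dropped into its notch, about 29° clockwise, then pushed the lock bolt to its stop (highest force read 4.6 N), with the arm clear and the bystanders unmoved in the last pictures; the hand-in returned no verdict.

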